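Gauge a hanging shelf bracket with the ratchet thimble

ROBOT

A 6-joint arm with a two-finger parallel gripper is mounted at the origin on the work surface. World frame = base frame: x ahead of the robot, y to its left, z up, the work surface at z = 0. Lengths are in m, angles in rad, forces in N, time in s.
With the tool pointing down it reaches from about 0.375 to 0.9 m from the base axis. Payload 3.1 kg.
Tool frame: the origin (TCP) lies midway between the tips of the shut fingers; the grasp point (between the pads) lies 19 mm behind it; z points along the fingers, y is the line along which they close (so a half turn about z gives the same grasp; the last joint's range is limited). The gripper opens to 87 mm and grips with 3 to 60 N. Pads are 19 mm wide; open, the fingers measure 117 mm over their backs; the gripper's body (75 mm by 190 mm) begins 51 mm behind the grasp point.
Start: joints at [1.133, 0.527, 1.433, -0, 1.181, -0.178], TCP at [0.16, 0.604, 0.223] pointing down, gripper open.
Joint ranges: [-3.08, 3.08], [-0.75, 2.2], [0.22, 2.44], [-1.43, 4.57], [0, 2.65], [-2.85, 2.85]. Speed limits (rad/s): [2.79, 2.79, 3.14, 3.14, 3.14, 3.14].

INTERFACE

Orientations are given as a unit quaternion [x, y, z, w].
In Python, from rig import get_obs, cams, job gives the robot as it stands.
- The arm moves only by the tool servo_tool, never from a script. Its argument "moves" is text: rows parted by semicolons, each of 5 numbers parted by spaces: the shift along the tool's x, y, z in m, then the turn about the tool's z in degrees, then the finger opening in m, from 0 to 0.087. In form: dx dy dz spin claw; .... A call has 1 to 10 rows; each row is the pose to reach, as a shift and turn from the pose commanded when the call began, along the tool's axes at that moment; what a row does not reach only later rows make up. A row lasts 1/12 s, in which the tool goes at most 41.7 mm and 7.16 degrees, less where a joint would pass 70% of its speed; a pose out of reach is approached as far as the arm can. A call with a gripper value outside its range is refused whole. The fingers move at their own pace and stop on an object; "grip_force" is the grip in N (left out, the last holds). Time passes only in rows, so rows that repeat a pose let the fingers close. It gives the time, the measured TCP pose, the force, the opening and the grip force at its end, in the units of the state.
- get_obs(): the state, without advancing time (a new reading comes with each control period).
- cams.camera(name): name is "scene" or "top" or "wrist"; returns the picture (384x512x3 uint8, blue, green, red); there is no depth.
- cams.camera_model(name): a dict with "fx", "fy", "cx", "cy" (pixels), "dist" ([k1, k2, p1, p2, k3] as OpenCV has them; the pictures are not rectified), "R" (3x3) and "t" (3): a world point X has camera coordinates R X + t. Camera axes: x right, y down, z forward; pixel columns grow to the right and rows downward; lengths in m; the calibration is good to about 2 mm. A picture is of the moment at which its call begins: read the wrist's pose just before it. camera_model takes no time and is no camera call; for the wrist camera it gives the pose at the moment of the call.
- job.hand_in(): hands the job in; it is judged then, once.
The state is a dict: "time": time; "q": joint angles; "joint_velocities": joint speeds; "joint_torque": joint torques, N m; "position": TCP position; "tool_rot": TCP orientation; "ft_force": force on the tool from outside, world axes, zero at the start; "moment": the same for the moment, N m; "grip_width": finger opening in m; "grip_force": force on a finger pad.
Only numpy, scipy, OpenCV 4.12 (cv2) and the standard library are available. Lean on these libraries where they do the work, as an engineer would, in place of code of your own. Each camera call takes 0.05 s, during which the arm holds its last target. There are 200 camera calls.

TASK

Lift the brass shelf bracket off its hook and set it down flat on the gauge's long steel table, with the red spot on its tongue centred under the spindle. Let go of it, then turn the black ratchet cap on top of the gauge clockwise (seen from above) until the spindle has come down on the tongue and the cap clearly slips (at least a sixteenth of a turn), and leave the bracket clamped there. Turn only the cap, never the silver thimble under it, and leave the dark bracket on its hook and the two bottles nearest the robot standing.

Things in the scene. Friction and masses are not known exactly. Their poses are not given: they have to be found in the camera images.
- bracket: Brass hanging shelf bracket, loose, about 270 g. Origin: underside of its foot, on the stem axis; z up. Foot: a flat tongue 24 mm wide, 8 mm thick, running 120 mm along -y, and a heavy heel 24 mm high ending 42 mm along +y. A 12 mm square stem rises 55 mm to an upright eye. Its centre of mass is below the eye, so it hangs level. It starts on either hook.
- bracket_eye (a point): Centre of the brass bracket's rectangular eye, the place to grasp: 74 mm above the underside of the foot. Eye 32 mm wide (y, outside), 12 mm deep (x), 38 mm high, of 4 mm bars; the opening, 24 mm wide and 30 mm high, looks along x, and the hook wire passes through it along x.
- tongue_spot (a point): Red 8 mm spot on top of the brass bracket's tongue, on its middle line: 95 mm along -y from the eye, 66 mm below it, 25 mm from the tongue's end. Same axes as the bracket.
- dark_bracket_eye (a point): Centre of the eye of the other bracket: dark, of the same shape, on the other hook. It stays there.
- rack: Fixed hook rack; foot, posts and cross bar lie 30 to 150 mm to the +x side of its origin, which is on the work surface midway between the two hanging places (95 mm either way along y). Each hook is a level wire 8 mm thick, 145 mm up, pointing to -x. Its tip, 18 mm beyond the hanging place, turns up 9 mm: raise a bracket 10 to 20 mm (22 at most), then draw it 40 mm or more to -x.
- gauge: Fixed bench thickness gauge; origin under the spindle axis on the work surface. The head that holds the spindle is 44 mm wide (y), begins 22 mm on the -x side of the axis and spans heights 81 to 115 mm. The column stands on the +x side, 48 mm from the axis. A guide sleeve 18 mm across round the spindle ends 61 mm up.
- gauge_spot (a point): Point on top of the gauge's steel measuring table, 30 mm above the work surface, right under the spindle; axes of the gauge. The table is 60 mm wide (x) and reaches from 30 mm to the -y side to 150 mm to the +y side: the bracket lies along it, tongue pointing to -y, stem 95 mm to the +y side. It can be brought in from the +y or the open -x side.
- spindle: Steel spindle, 10 mm across, upright; origin at the centre of its lower face. At thimble angle 0 this is 18 mm above the measuring table; it goes down 3 mm per radian of the thimble and does not rotate.
- cap_grip (a point): Point on the vertical axis of the black ratchet cap at the height to grip it, 176 mm above the work surface. The cap is 26 mm across, from 151 to 191 mm up, stays at that height as it turns and has white lines on its side and top; nothing is above it. Keep the fingers off the silver thimble right below (30 mm across, 115 to 150 mm up).
- thimble (a joint): Angle of the silver thimble, rad, growing clockwise seen from above (spindle down), 0 to 6; starts between 0.2 and 1.5. A black line on its side shows it. The cap carries it round (0.055 N m) until the spindle is stopped by a part, with the 8 mm tongue at about 3.3. It stays where it is left.
- ratchet_cap (a joint): Angle of the ratchet cap relative to the thimble, rad, growing clockwise seen from above; 0 at the start. It changes only as the cap slips on the thimble, smoothly at 0.10 N m, which presses the spindle on the part with about 15 N.
- bottle0: Brown bottle, 60 mm across, 112 mm high, standing near the robot; origin at the centre of its underside. Leave standing.
- bottle1: Another such bottle near the robot. Leave standing.
Things that resemble listed ones, but are neither listed nor needed, are in the scene too. Several things have the shape of the bracket; the one meant has the colours described above.

How it is judged:
On the way, in this order (a step that is already met when the one before it is completed fails the run):
1. the brass bracket lies flat on the gauge's table with its red spot under the spindle, let go of, the cap not yet slipped (horizontal distance between tongue_spot and gauge_spot below 0.008 m and z of tongue_spot in the frame of gauge_spot between 0.005 and 0.0105 m and angle between bracket_eye's own z axis and vertical below 0.05 rad and contact force between the fingers and bracket below 0.2 N and not (value of joint ratchet_cap above 0.3 rad)), for 0.2 s.
2. the ratchet cap has slipped on the thimble by over 0.3 rad with the spindle pressing on the tongue (horizontal distance between tongue_spot and gauge_spot below 0.008 m and z of tongue_spot in the frame of gauge_spot between 0.005 and 0.0105 m and angle between bracket_eye's own z axis and vertical below 0.05 rad and value of joint ratchet_cap above 0.3 rad and contact force between spindle and bracket above 4 N), for 0.1 s.
At the end, for the whole second after the job is handed in: The brass bracket lies at rest and flat (within 0.05 rad) on the gauge's table, its red spot within 8 mm of the spindle axis, clamped by the spindle with over 4 N, the ratchet cap having slipped clockwise by more than 0.3 rad (all of step 2 and linear speed of bracket below 0.01 m/s); the robot touches nothing.
It fails at once if the dark bracket is moved more than 40 mm (distance of dark_bracket_eye from where it was at the start of the episode above 0.04 m).
It fails at once if the tongue is pressed by the spindle with more than 45 N (overtightened with the thimble) (contact force between spindle and bracket above 45 N).
It fails at once if the fingers grip the thimble (contact force between the fingers and thimble_c0 above 2 N).
It fails at once if one of the two bottles near the robot is knocked over (angle between any of bottle0, bottle1's own z axis and vertical above 0.5 rad).
It also fails if it takes over 72 s, if anything falls off the work surface, if the arm or the gripper's body presses on something with over 40 N, if the wrist force passes 120 N, or if a joint passes its speed limit or range.

## Working session

There is one attempt and no reset: what is moved stays moved. The work goes in short steps, Python scripts to look and compute and a tool call to move; the robot and the scene stay as the last step left them, time stands still between calls to the robot, and variables do not carry over. Pictures are saved under pics/ and viewed, at most 13 in all, crops included, and the job is handed in when it is done.

Besides the shell and the picture viewer there is one more tool, called after ">>>" as name(argument=value, ...) on one line, values as JSON. servo_tool: Moves the arm, as the interface text tells. Its arguments: {"type":"object","properties":{"moves":{"type":"string"},"grip_force":{"type":"number"}},"required":["moves"]}

```bash
mkdir -p pics
cat > h.py <<'E'
import numpy as np,cv2
from rig import get_obs,cams,job
def K(m): return np.array([[m['fx'],0,m['cx']],[0,m['fy'],m['cy']],[0,0,1.]])
def ray(m,uv):
    p=cv2.undistortPoints(np.array([[uv]],float),K(m),np.array(m['dist'],float)).ravel()
    R=np.array(m['R']);t=np.array(m['t']);return -R.T@t, R.T@np.array([p[0],p[1],1])
def atz(m,uv,z):
    c,d=ray(m,uv);return c+d*(z-c[2])/d[2]
def proj(m,X):
    return cv2.projectPoints(np.array(X,float).reshape(-1,1,3),cv2.Rodrigues(np.array(m['R'],float))[0],np.array(m['t'],float),K(m),np.array(m['dist'],float))[0].reshape(-1,2)
def tri(obs):
    A=np.zeros((3,3));b=np.zeros(3)
    for m,uv in obs:
        c,d=ray(m,uv);d=d/np.linalg.norm(d);P=np.eye(3)-np.outer(d,d);A+=P;b+=P@c
    return np.linalg.solve(A,b)
E
python3 - <<'E'
from h import *
o=get_obs();print(o['time'],o['position'],o['tool_rot'])
a=cams.camera('scene');b=cams.camera('top')
cv2.imwrite('pics/s0.png',cv2.resize(a,(800,600)));cv2.imwrite('pics/t0.png',cv2.resize(b,(800,600)))
cv2.imwrite('s0.png',a);cv2.imwrite('t0.png',b)
for n in('scene','top'):
    m=cams.camera_model(n);print(n,m)
E
```

```text
0.0 [0.1596352  0.60351758 0.22156655] [ 1.29055633e-01  9.91636769e-01 -1.02848127e-03 -3.23570598e-04]
scene {'fx': 483.28713306437385, 'fy': 483.28713306437385, 'cx': 251.6530348238253, 'cy': 195.78806312124098, 'dist': array([-0.04244897,  0.        ,  0.        ,  0.        ,  0.        ]), 'R': array([[ 0.43361601,  0.90096941,  0.01520816],
       [ 0.61414994, -0.2831419 , -0.73664816],
       [-0.65939139,  0.32876252, -0.67610517]]), 't': array([-0.15191769, -0.18900231,  1.88553876])}
top {'fx': 458.6657240984219, 'fy': 458.6657240984219, 'cx': 253.9550378446244, 'cy': 193.58628248548268, 'dist': array([-0.13685932,  0.        ,  0.        ,  0.        ,  0.        ]), 'R': array([[ 0.018456  , -0.99982448, -0.0032214 ],
       [-0.98607541, -0.01766943, -0.1653574 ],
       [ 0.16527146,  0.00622837, -0.98622845]]), 't': array([-0.05707568,  0.44897286,  1.40889165])}
```

View pics/s0.png

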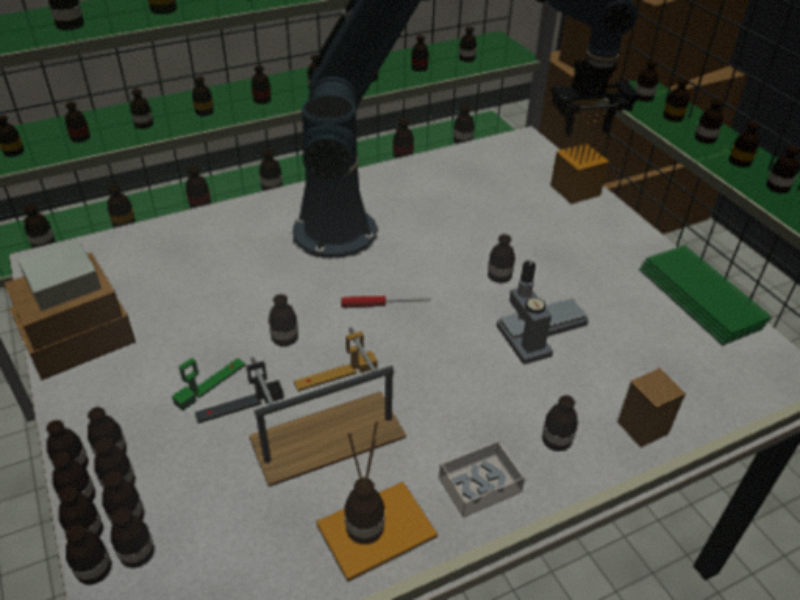

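View pics/t0.png

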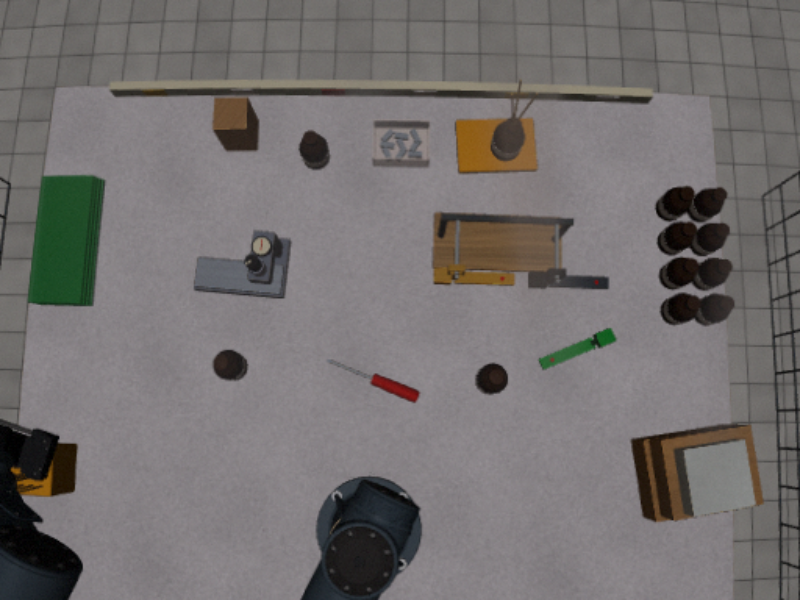

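Run:
```python
from h import *
a=cv2.imread('s0.png');b=cv2.imread('t0.png')
f=lambda i,x,y:cv2.resize(cv2.convertScaleAbs(i[y:y+60,x:x+80],alpha=1.6),(400,300),interpolation=cv2.INTER_CUBIC)
cv2.imwrite('pics/c0.png',np.vstack([np.hstack([f(a,182,200),f(b,268,145)]),np.hstack([f(a,305,165),f(b,120,140)])]))
ms,mt=cams.camera_model('scene'),cams.camera_model('top')
s=1/1.5625
for n,z,p in [('spot',.079,(502,279)),('bottleA',.112,(229,362)),('bottleB',.112,(491,377))]:
    print(n,atz(mt,np.array(p)*s,z))
```

```text
spot [ 0.49367682 -0.25602016  0.079     ]
bottleA [0.31683079 0.26787847 0.112     ]
bottleB [ 0.29812617 -0.22961117  0.112     ]
```

View pics/c0.png

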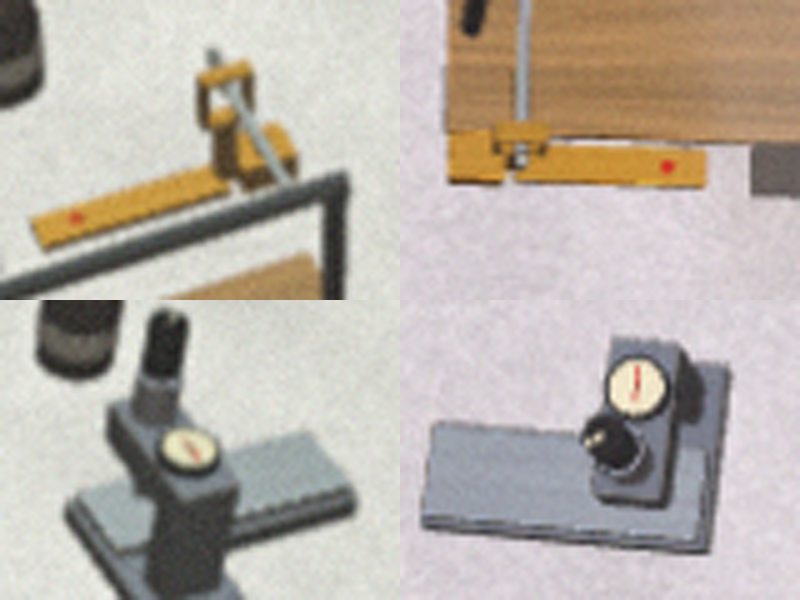

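Run:
```python
from h import *
ms,mt=cams.camera_model('scene'),cams.camera_model('top')
S=lambda x,y,ox,oy:(ox+x/5-.4,oy+y/5-.4)
sp=tri([(ms,S(77,217,182,200)),(mt,S(268,167,268,145))]);print('spot',sp)
print('eyetop',tri([(ms,S(226,74,182,200)),(mt,S(122,132,268,145))]))
for z in(.064,.068,.072):print(atz(ms,S(77,217,182,200),z),atz(mt,S(268,167,268,145),z))
print('captop',tri([(ms,S(169,16,305,165)),(mt,S(198,137,120,140))]),atz(mt,S(198,137,120,140),.191),atz(ms,S(169,16,305,165),.191))
# table corners
for n,p in dict(Lfar=(35,123),Lnear=(23,217),Rnear=(297,240),Rfar=(307,150)).items(): print(n,atz(mt,S(*p,120,140),.03))
for n,p in dict(sLfar=(355,190),sLback=(308,130)).items(): print(n,atz(ms,S(*p,305,165),.03))
# brass tongue end corners, top picture
for n,p in dict(endfar=(307,151),endnear=(305,188),inner=(117,182),heel0=(48,185)).items(): print(n,atz(mt,S(*p,268,145),.068 if n!='heel0' else .084))
print(atz(mt,S(122,132,268,145),.153),atz(mt,S(124,20,268,145),.149),atz(mt,S(120,163,268,145),.157))
print(get_obs()['time'])
```

```text
spot [ 0.49869313 -0.2548591   0.06766746]
eyetop [ 0.50133891 -0.15782334  0.14858473]
[ 0.49662487 -0.25140664  0.064     ] [ 0.49851774 -0.2579284   0.064     ]
[ 0.50008377 -0.25246867  0.068     ] [ 0.49769578 -0.25735672  0.068     ]
[ 0.50354267 -0.2535307   0.072     ] [ 0.49687382 -0.25678505  0.072     ]
captop [0.49741113 0.2242489  0.18984665] [0.49643713 0.22262273 0.191     ] [0.4987482  0.22493922 0.191     ]
Lfar [0.54039305 0.36597771 0.03      ]
Lnear [0.47823716 0.36964461 0.03      ]
Rnear [0.46623137 0.19054369 0.03      ]
Rfar [0.52505051 0.18683552 0.03      ]
sLfar [0.55012736 0.36666208 0.03      ]
sLback [0.48670889 0.37348736 0.03      ]
endfar [ 0.50834613 -0.28188333  0.068     ]
endnear [ 0.48482255 -0.28039313  0.068     ]
inner [ 0.48642461 -0.16324664  0.068     ]
heel0 [ 0.48061683 -0.11972006  0.084     ]
[ 0.49949784 -0.15963218  0.153     ] [ 0.56828178 -0.16091956  0.149     ] [ 0.48014788 -0.15822647  0.157     ]
0.1
```

```bash
cat >> h.py <<'E'
from scipy.spatial.transform import Rotation as Ro
def go(x,y,z,ang=None,ref=None):
    "shift in tool axes and spin (deg) from measured pose; ang=world angle of tool y, deg"
    o=get_obs();R=Ro.from_quat(o['tool_rot']).as_matrix();d=R.T@(np.array([x,y,z])-o['position'])
    cur=np.degrees(np.arctan2(R[1,1],R[0,1]));s=None if ang is None else (cur-ang+180)%360-180
    print('shift',np.round(d,4),'spin',s,'cur',cur,'pos',np.round(o['position'],4),'t',o['time'],'F',np.round(o['ft_force'],2),'q6',o['q'][5])
E
python3 - <<'E'
from h import *
go(.5,-.141,.26,-1.2)
m=cams.camera_model('wrist');o=get_obs();R=Ro.from_quat(o['tool_rot']).as_matrix()
c=-m['R'].T@m['t'];print('cam in tool',R.T@(c-o['position']),'axis',R.T@m['R'].T@np.array([0,0,1]),m['fx'])
E
```

```text
shift [-0.5196 -0.6327 -0.0373] spin 76.37077196805524 cur 75.17077196805522 pos [0.1596 0.6036 0.2217] t 0.1 F [ 0.31 -0.18 -0.52] q6 -0.17847738036238467
cam in tool [ 0.07722667 -0.00150563 -0.16271306] axis [-2.81914492e-01 -4.30884529e-04  9.59439437e-01] 280.3351103275197
```

>>> servo_tool(moves="0 0 -0.037 0 0.05; -0.52 -0.633 -0.037 76.4 0.05; -0.52 -0.633 -0.037 76.4 0.05; -0.52 -0.633 -0.037 76.4 0.05; -0.52 -0.633 -0.037 76.4 0.05; -0.52 -0.633 -0.037 76.4 0.05; -0.52 -0.633 -0.037 76.4 0.05; -0.52 -0.633 -0.037 76.4 0.05; -0.52 -0.633 -0.037 76.4 0.05; -0.52 -0.633 -0.037 76.4 0.05", grip_force=40)

```text
time: 0.93
position: [0.3159, 0.2613, 0.2594]
tool_rot: [0.64, 0.768, -0.0, -0.0]
ft_force: [1.3, 0.3, 0.8]
grip_width: 0.0501
grip_force: 0.0
```

Run:
```python
from h import *
go(.5,-.141,.26,-1.2)
```

```text
shift [-0.4289  0.1085 -0.0005] spin 11.599538682340778 cur 10.399538682340786 pos [0.3159 0.2613 0.2594] t 0.9333 F [1.29 0.27 0.75] q6 0.2354546113306857
```

>>> servo_tool(moves="-0.429 0.1085 0 11.6 0.05; -0.429 0.1085 0 11.6 0.05; -0.429 0.1085 0 11.6 0.05; -0.429 0.1085 0 11.6 0.05; -0.429 0.1085 0 11.6 0.05; -0.429 0.1085 0 11.6 0.05; -0.429 0.1085 0 11.6 0.05; -0.429 0.1085 0 11.6 0.05; -0.429 0.1085 0 11.6 0.05; -0.429 0.1085 0 11.6 0.05")

```text
time: 1.77
position: [0.4915, -0.1168, 0.2592]
tool_rot: [0.713, 0.701, -0.0, -0.0]
ft_force: [0.6, 0.5, 0.2]
grip_width: 0.0502
grip_force: 0.0
```

Run:
```python
from h import *
go(.5,-.141,.26,-1.2)
m=cams.camera_model('wrist');w=cams.camera('wrist')
np.savez('w1.npz',w=w,**m)
# predicted points
eye=np.array([.5,-.1585,.134])
print(proj(m,[eye,eye+[0,0,.019],[.4985,-.2555,.068],eye+[-.018,0,.023]])*1.5625)
cv2.imwrite('pics/w1.png',cv2.convertScaleAbs(cv2.resize(w,(800,600),interpolation=cv2.INTER_CUBIC),alpha=1.4))
```

```text
shift [-0.0241  0.0089 -0.0008] spin 0.27234015761479213 cur -0.9276598423852075 pos [ 0.4915 -0.1168  0.2592] t 1.7667 F [0.64 0.47 0.19] q6 -0.43889901556758076
[[412.91379481 343.48062329]
 [413.76580047 354.32059643]
 [409.98581962 415.18592511]
 [386.50858415 357.20243031]]
```

View pics/w1.png

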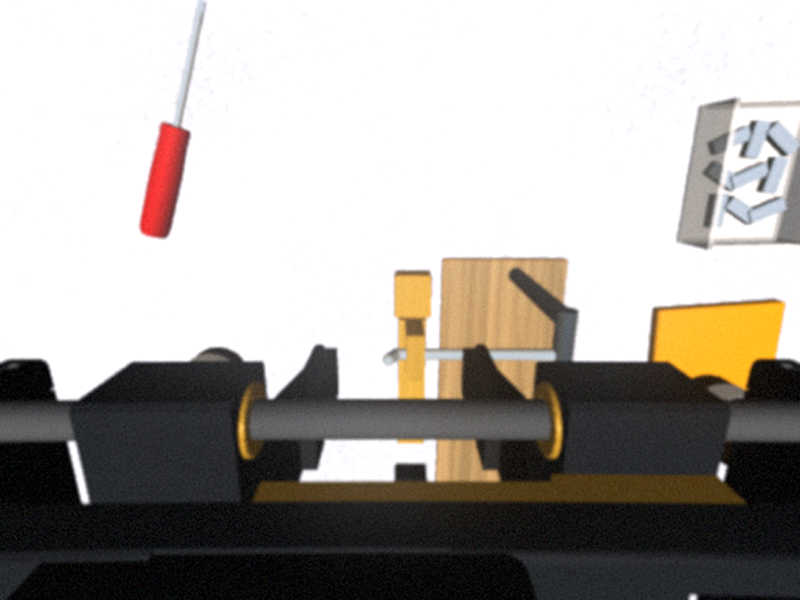

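Run:
```python
from h import *
m=cams.camera_model('wrist')
eye=np.array([.5,-.1585,.134])
print(proj(m,[eye+[0,.042,-.05],eye+[-.012,.042,-.05],eye+[.012,.042,-.05],eye+[.07,0,.011],eye+[-.018,0,.011],eye+[.1,0,.01]])*1.5625)
f=lambda u,v,z:print(atz(m,(u/1.5625,v/1.5625),z))
f(413,272,.084);f(540,355,.145);f(460,355,.145);f(390,355,.157);f(413,318,.068)
go(.5,-.141,.20,-1.2)
```

```text
[[401.84572897 257.8350005 ]
 [386.53391884 258.15895661]
 [417.15642117 257.50892683]
 [507.46470765 334.57904305]
 [377.60672326 337.32008037]
 [551.40694419 333.13483169]]
[ 0.50861626 -0.12807243  0.084     ]
[ 0.59308001 -0.17403019  0.145     ]
[ 0.53814722 -0.17281973  0.145     ]
[ 0.49035391 -0.16634642  0.157     ]
[ 0.50872893 -0.17222752  0.068     ]
shift [-0.0155  0.003   0.06  ] spin 0.08240386426692226 cur -1.1175961357330715 pos [ 0.4969 -0.1249  0.2598] t 1.8167 F [ 4.72 -4.24 -0.32] q6 -0.44061587920374773
```

Run:
```python
from h import *
m=dict(np.load('w1.npz'))
f=lambda u,v,z:print(atz(m,((u+.5)/1.5625-.5,(v+.5)/1.5625-.5),z))
f(413,272,.084);f(540,355,.145);f(460,355,.145);f(390,355,.157);f(411,318,.068);f(395,290,.084);f(431,290,.084)
```

```text
[ 0.50165851 -0.11800718  0.084     ]
[ 0.58618776 -0.16363348  0.145     ]
[ 0.53164864 -0.16279398  0.145     ]
[ 0.48414479 -0.15677433  0.157     ]
[ 0.50006626 -0.16176514  0.068     ]
[ 0.48715648 -0.13248713  0.084     ]
[ 0.51592035 -0.1329689   0.084     ]
```

Run:
```python
from h import *
ms,mt=cams.camera_model('scene'),cams.camera_model('top');m=dict(np.load('w1.npz'))
s=lambda u,v:((u+.5)/1.5625-.5,(v+.5)/1.5625-.5)
print(tri([(ms,s(391,372)),(mt,s(438,215))]),tri([(mt,s(571,220)),(ms,s(258,408))]),tri([(ms,s(391,372)),(m,s(513,272))]))
go(.501,-.1425,.20,-1.2)
go(.501,-.1425,.116,-1.2)
```

```text
[ 0.60470952 -0.12710427  0.1366318 ] [ 0.59704143 -0.37616915  0.15399105] [ 0.57572085 -0.11522434  0.10215474]
shift [-0.017  0.004  0.06 ] spin 0.08240386426692226 cur -1.1175961357330715 pos [ 0.4969 -0.1249  0.2598] t 1.8167 F [ 4.72 -4.24 -0.32] q6 -0.44061587920374773
shift [-0.0163  0.0034  0.144 ] spin 0.08240386426692226 cur -1.1175961357330715 pos [ 0.4969 -0.1249  0.2598] t 1.8167 F [ 4.72 -4.24 -0.32] q6 -0.44061587920374773
```

>>> servo_tool(moves="0 0 0.02 0 0.05; 0 0 0.05 0 0.05; 0 0 0.05 0 0.05; 0 0 0.05 0 0.05")

```text
time: 2.15
position: [0.4898, -0.114, 0.2083]
tool_rot: [0.713, 0.702, -0.001, -0.002]
ft_force: [-0.5, 0.0, 0.3]
grip_width: 0.0498
grip_force: 0.0
```

Run:
```python
from h import *
go(.501,-.1425,.116,-1.2)
```

```text
shift [-0.0285  0.012   0.0922] spin 0.3069423199424932 cur -0.8930576800574934 pos [ 0.4898 -0.114   0.2083] t 2.15 F [-0.46  0.01  0.26] q6 -0.4356310352999402
```

>>> servo_tool(moves="-0.0285 0.012 0 0.3 0.05; -0.0285 0.012 0.02 0.3 0.05; -0.0285 0.012 0.045 0.3 0.05; -0.0285 0.012 0.045 0.3 0.05; -0.0285 0.012 0.045 0.3 0.05")

```text
time: 2.57
position: [0.5027, -0.1429, 0.1651]
tool_rot: [0.714, 0.7, -0.0, -0.001]
ft_force: [-0.0, -0.7, 0.2]
grip_width: 0.0501
grip_force: 0.0
```

Run:
```python
from h import *
go(.501,-.1425,.116,-1.2)
```

```text
shift [ 0.0003 -0.0016  0.0491] spin 0.04905476786876761 cur -1.1509452321312457 pos [ 0.5027 -0.1429  0.1651] t 2.5667 F [-0.01 -0.7   0.16] q6 -0.470957049361401
```

>>> servo_tool(moves="0 -0.0015 0.02 0 0.05; 0 -0.0015 0.04 0 0.05; 0 -0.0015 0.049 0 0.05; 0 -0.0015 0.049 0 0.05; 0 -0.0015 0.049 0 0.03; 0 -0.0015 0.049 0 0.0; 0 -0.0015 0.049 0 0.0; 0 -0.0015 0.049 0 0.0; 0 -0.0015 0.049 0 0.0; 0 -0.0015 0.049 0 0.0", grip_force=40)

```text
time: 3.4
position: [0.5016, -0.1436, 0.116]
tool_rot: [0.714, 0.7, 0.0, 0.0]
ft_force: [0.4, -0.3, 0.3]
grip_width: 0.0178
grip_force: 0.0
```

Run:
```python
from h import *
go(.501,-.1425,.116,-1.2);o=get_obs();print(o['grip_width'],o['grip_force'])
w=cams.camera('wrist');m=cams.camera_model('wrist');np.savez('w2.npz',w=w,**m)
b=cams.camera('top');b=cv2.resize(b[140:200,250:350],(400,240),interpolation=cv2.INTER_CUBIC)
s=cams.camera('scene');s=cv2.resize(s[195:255,170:270],(400,240),interpolation=cv2.INTER_CUBIC)
w=cv2.resize(w[128:384,0:512],(800,360)[:1]+(360,))
cv2.imwrite('pics/g1.png',cv2.convertScaleAbs(np.vstack([w,np.hstack([b,s])]),alpha=1.5))
```

```text
shift [ 0.001  -0.0006 -0.    ] spin 0.013189728130441836 cur -1.1868102718695601 pos [ 0.5016 -0.1436  0.116 ] t 3.4 F [ 0.37 -0.27  0.27] q6 -0.47237780317937056
0.017775201139468327 0.0
```

View pics/g1.png

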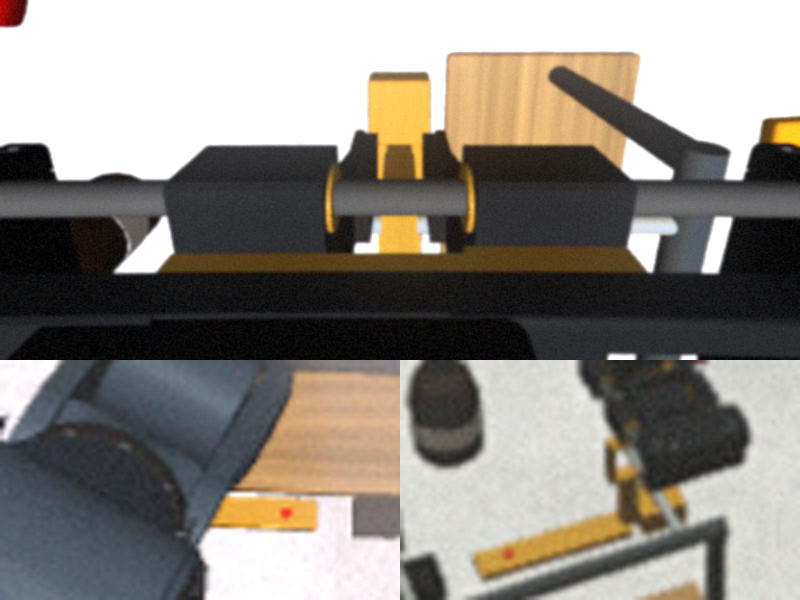

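The picture shows the fingers straddling the eye's +y side bar, clear of the wire, still closing. Finish closing and lift.

>>> servo_tool(moves="0 0 0 0 0; 0 0 0 0 0; 0 0 0 0 0; 0 0 0 0 0; 0 0 -0.005 0 0; 0 0 -0.010 0 0; 0 0 -0.015 0 0; 0 0 -0.015 0 0; 0 0 -0.015 0 0", grip_force=50)

```text
time: 4.3
position: [0.5016, -0.1435, 0.1309]
tool_rot: [0.714, 0.7, 0.0, 0.0]
ft_force: [-1.0, -0.7, -2.1]
grip_width: 0.0109
grip_force: 49.9
```

>>> servo_tool(moves="0 -0.01 0 0 0; 0 -0.02 0 0 0; 0 -0.03 0 0 0; 0 -0.04 0 0 0; 0 -0.05 0 0 0; 0 -0.06 0 0 0; 0 -0.06 0 0 0; 0 -0.06 0 0 0")

```text
time: 4.97
position: [0.4408, -0.1422, 0.1307]
tool_rot: [0.715, 0.699, 0.0, -0.0]
ft_force: [0.5, -0.8, -1.9]
grip_width: 0.0111
grip_force: 49.9
```

Run:
```python
from h import *
go(.44,-.14,.24,-1.2);o=get_obs();print(o['grip_width'],o['grip_force'])
s=cams.camera('scene');cv2.imwrite('g2.png',s)
cv2.imwrite('pics/g2.png',cv2.convertScaleAbs(cv2.resize(s[160:280,120:280],(800,600),interpolation=cv2.INTER_CUBIC),alpha=1.5))
```

```text
shift [ 0.0022 -0.0009 -0.1093] spin -0.03847511703608575 cur -1.238475117036078 pos [ 0.4408 -0.1422  0.1307] t 4.9667 F [ 0.49 -0.75 -1.86] q6 -0.5326237013226419
0.011111578260937028 49.89391500275815
```

View pics/g2.png

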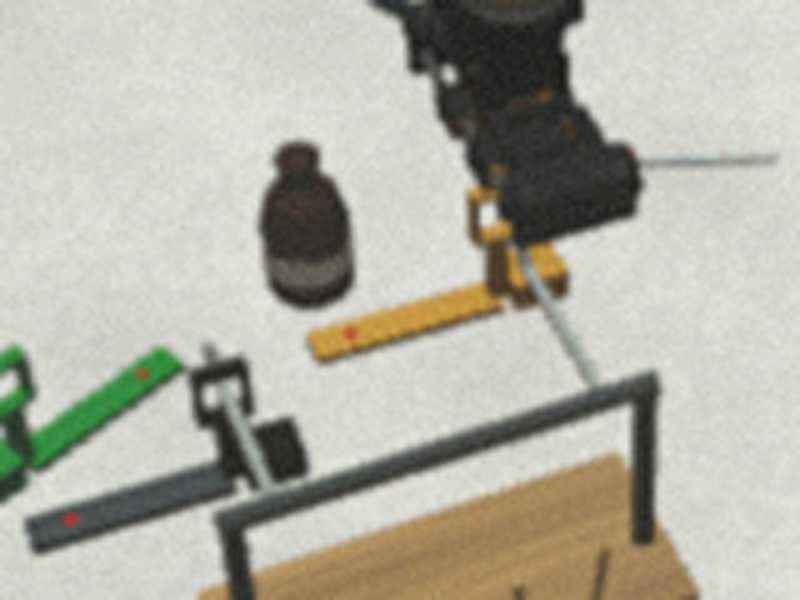

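Run:
```python
from h import *
ms=cams.camera_model('scene');o=get_obs()
s=lambda u,v:(120+(u+.5)/5-.5,160+(v+.5)/5-.5)
print(atz(ms,s(350,333),o['position'][2]-.048), atz(ms,s(350,333),.083))
go(.51,.407,.28,-4)
```

```text
[ 0.44005384 -0.25231169  0.08276082] [ 0.44027717 -0.25237612  0.083     ]
shift [ 0.5508  0.0567 -0.1495] spin 2.7776996282788957 cur -1.222300371721097 pos [ 0.4417 -0.1426  0.1308] t 5.0167 F [ 0.16 -0.62 -1.84] q6 -0.5325846498973547
```

>>> servo_tool(moves="0 0 -0.04 0 0; 0 0 -0.08 0 0; 0 0 -0.12 0 0; 0 0 -0.15 0 0; 0.1 0.01 -0.15 0 0; 0.1 0.01 -0.15 0 0; 0.1 0.01 -0.15 0 0; 0.1 0.01 -0.15 0 0")

```text
time: 5.68
position: [0.4535, -0.0389, 0.2809]
tool_rot: [0.713, 0.701, 0.001, -0.0]
ft_force: [-0.2, -0.6, -2.4]
grip_width: 0.0106
grip_force: 50.0
```

Run:
```python
from h import *
go(.51,.407,.28,-4)
```

```text
shift [0.4468 0.0491 0.0017] spin 3.055784984560063 cur -0.9442150154399439 pos [ 0.4535 -0.0389  0.2809] t 5.6833 F [-0.25 -0.63 -2.38] q6 -0.3176710742206066
```

>>> servo_tool(moves="0.2 0.022 0 1.5 0; 0.447 0.049 0 3.1 0; 0.447 0.049 0 3.1 0; 0.447 0.049 0 3.1 0; 0.447 0.049 0 3.1 0; 0.447 0.049 0 3.1 0; 0.447 0.049 0 3.1 0; 0.447 0.049 0 3.1 0; 0.447 0.049 0 3.1 0; 0.447 0.049 0 3.1 0")

```text
time: 6.52
position: [0.5082, 0.3726, 0.2802]
tool_rot: [0.733, 0.68, 0.0, 0.0]
ft_force: [1.3, -0.7, -2.2]
grip_width: 0.0114
grip_force: 50.0
```

Run:
```python
from h import *
go(.51,.407,.28,-4)
```

```text
shift [ 0.0345 -0.0008  0.0002] spin -0.2764165307965527 cur -4.276416530796551 pos [0.5082 0.3726 0.2802] t 6.5167 F [ 1.33 -0.66 -2.23] q6 0.5306729345704746
```

>>> servo_tool(moves="0.0345 -0.001 0 -0.2 0; 0.0345 -0.001 0.03 -0.2 0; 0.0345 -0.001 0.06 -0.2 0; 0.0345 -0.001 0.1 -0.2 0; 0.0345 -0.001 0.14 -0.2 0; 0.0345 -0.001 0.16 -0.2 0; 0.0345 -0.001 0.16 -0.2 0; 0.0345 -0.001 0.16 -0.2 0; 0.0345 -0.001 0.16 -0.2 0")

```text
time: 7.27
position: [0.5111, 0.4059, 0.1221]
tool_rot: [0.732, 0.681, 0.002, 0.001]
ft_force: [0.9, 0.6, -1.7]
grip_width: 0.0108
grip_force: 50.0
```

Run:
```python
from h import *
go(.51,.407,.12,-4)
m=cams.camera_model('wrist');w=cams.camera('wrist')
np.savez('w3.npz',w=w,**m)
b=cams.camera('top');s=cams.camera('scene');cv2.imwrite('t3.png',b);cv2.imwrite('s3.png',s)
f=lambda i,x,y:cv2.resize(i[y:y+60,x:x+80],(400,300),interpolation=cv2.INTER_CUBIC)
W=cv2.resize(w[:,:],(400,300))
cv2.imwrite('pics/p3.png',cv2.convertScaleAbs(np.vstack([np.hstack([f(s,315,155),f(b,105,140)]),np.hstack([W,f(w,216,192) if 0 else cv2.resize(w[192:384,128:384],(400,300))])]),alpha=1.5))
```

```text
shift [ 0.001  -0.0012  0.0021] spin -0.10513301078609061 cur -4.1051330107860915 pos [0.5111 0.4059 0.1221] t 7.2667 F [ 0.93  0.56 -1.71] q6 0.5720581893768735
```

View pics/p3.png

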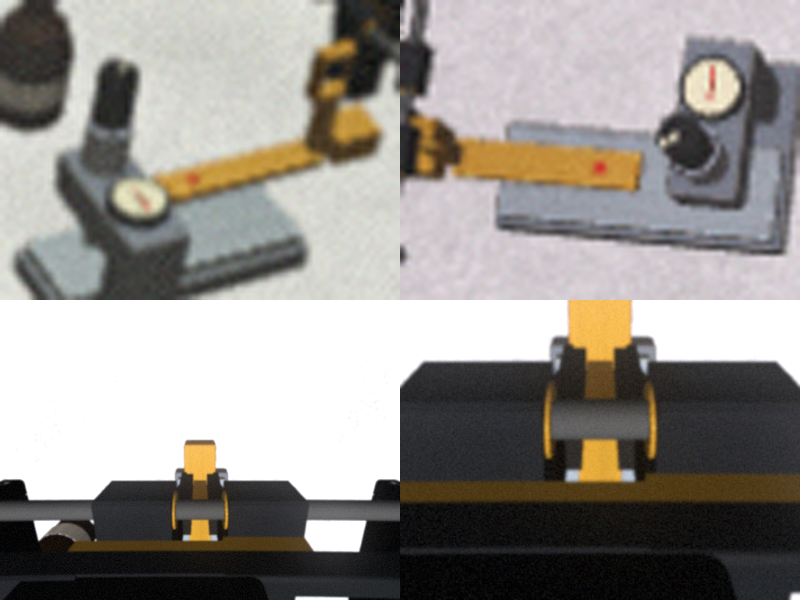

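Run:
```python
from h import *
from scipy.optimize import minimize
ms,mt=cams.camera_model('scene'),cams.camera_model('top')
def spot(im,x,y,w=6):
    r=im[y-w:y+w+1,x-w:x+w+1].astype(float);k=np.clip(r[...,2]-1.3*r[...,1]-5,0,None)
    # red: low green rel to red & brass
    k=np.clip(r[...,2]-r[...,1]*2.0,0,None);Y,X=np.mgrid[y-w:y+w+1,x-w:x+w+1];return (k*X).sum()/k.sum(),(k*Y).sum()/k.sum()
b=cv2.imread('t3.png');s=cv2.imread('s3.png')
ps=spot(s,353,190,4);pt=spot(b,145,173,4);print(ps,pt)
X=tri([(ms,ps),(mt,pt)]);print('spot',X,atz(mt,pt,.073),atz(ms,ps,.073))
o=get_obs();R=Ro.from_quat(o['tool_rot']).as_matrix();print('in tool',R.T@(X-o['position']),o['position'])
th=np.linspace(0,2*np.pi,40)
def hull(m,x,y,sc=8):
    P=np.array([[x+.013*np.cos(t),y+.013*np.sin(t),z] for z in(.151,.191) for t in th])
    return cv2.convexHull(((proj(m,P)+.5)*sc).astype(np.float32))
for n,m,fn,(x0,y0,x1,y1) in [('top',mt,'t3.png',(230//1+0-0,0,0,0)),('scene',ms,'s3.png',(0,0,0,0))]:
    im=cv2.imread(fn);c=proj(m,[.4975,.222,.175])[0].astype(int);h=14
    g=cv2.cvtColor(im,cv2.COLOR_BGR2GRAY)[c[1]-h:c[1]+h,c[0]-h:c[0]+h];G=cv2.resize(g,None,fx=8,fy=8,interpolation=cv2.INTER_CUBIC).astype(float)
    off=np.array([c[0]-h,c[1]-h])*8
    def sc(p):
        k=np.zeros(G.shape,np.uint8);hu=(hull(m,*p)-off).astype(np.int32);cv2.fillConvexPoly(k,hu,1)
        ring=cv2.dilate(k,np.ones((25,25)))-k
        return G[ring>0].mean()-G[k>0].mean()-0
    best=max(((sc((x,y)),x,y) for x in np.arange(.485,.512,.001) for y in np.arange(.21,.238,.001)))
    print(n,best)
```

```text
(np.float64(353.0), np.float64(190.0)) (np.float64(144.49612403100775), np.float64(173.13178294573643))
spot [0.5033496  0.29577174 0.07481654] [0.502634   0.29413032 0.073     ] [0.50213118 0.29966535 0.073     ]
in tool [-0.11067053  0.00017812  0.04801124] [0.51084644 0.40605393 0.12313542]
top (np.float64(44.4625150601037), np.float64(0.5), np.float64(0.22))
scene (np.float64(77.91691095224668), np.float64(0.502), np.float64(0.223))
```

>>> servo_tool(moves="0 0 0.015 0 0; 0 0 0.03 0 0; 0 0 0.03 0 0; 0 0 0.033 0 0; 0 0 0.033 0 0; 0 0 0.035 0 0; 0 0 0.035 0 0")

```text
time: 8.0
position: [0.5095, 0.4055, 0.0864]
tool_rot: [0.732, 0.681, 0.001, 0.0]
ft_force: [-0.8, 1.0, -2.3]
grip_width: 0.0111
grip_force: 50.0
```

>>> servo_tool(moves="0 0 0.001 0 0; 0 0 0.001 0 0; 0 0 0.001 0 0")

```text
time: 8.25
position: [0.5096, 0.4057, 0.0855]
tool_rot: [0.732, 0.681, 0.001, 0.0]
ft_force: [1.3, 0.7, 1.6]
grip_width: 0.011
grip_force: 50.1
```

>>> servo_tool(moves="0 0 0.001 0 0; 0 0 0.001 0 0; 0 0 0.001 0 0")

```text
time: 8.5
position: [0.5098, 0.406, 0.0852]
tool_rot: [0.732, 0.681, 0.001, 0.0]
ft_force: [-1.4, 0.5, 6.0]
grip_width: 0.0116
grip_force: 50.1
```

>>> servo_tool(moves="0 0 -0.0035 0 0; 0 0 -0.0035 0 0; -0.015 0.001 -0.0035 0 0; -0.03 0.002 -0.0035 0 0; -0.045 0.003 -0.0035 0 0; -0.06 0.004 -0.0035 0 0; -0.0755 0.0047 -0.0035 0 0; -0.0755 0.0047 -0.0035 0 0; -0.0755 0.0047 -0.0035 0 0")

```text
time: 9.25
position: [0.5086, 0.328, 0.0871]
tool_rot: [0.733, 0.681, -0.0, -0.0]
ft_force: [0.1, 0.7, -1.7]
grip_width: 0.0112
grip_force: 50.0
```

Run:
```python
from h import *
go(.5097,.3305,.0865,-4)
b=cams.camera('top');s=cams.camera('scene');cv2.imwrite('t4.png',b);cv2.imwrite('s4.png',s)
f=lambda i,x,y:cv2.resize(i[y:y+75,x:x+100],(400,300),interpolation=cv2.INTER_CUBIC)
f5=lambda i,x,y:cv2.resize(i[y:y+60,x:x+80],(400,300),interpolation=cv2.INTER_CUBIC)
cv2.imwrite('pics/p4.png',cv2.convertScaleAbs(np.hstack([f5(s,315,155),f5(b,105,140)]),alpha=1.5))
```

```text
shift [0.0025 0.0009 0.0006] spin -0.23283162582134764 cur -4.2328316258213565 pos [0.5086 0.328  0.0871] t 9.25 F [ 0.1   0.71 -1.67] q6 0.46206759910062334
```

View pics/p4.png

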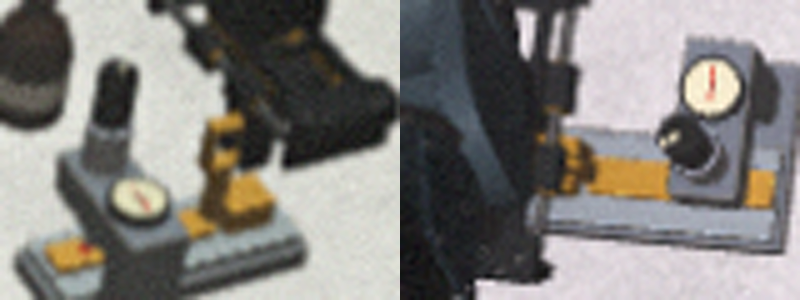

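Run:
```python
from h import *
ms,mt=cams.camera_model('scene'),cams.camera_model('top')
s=cv2.imread('s4.png')
r=s[200:210,324:342].astype(int);print((r[...,2]*100//np.maximum(r[...,1],1)))
S=lambda u,v:(315+(u+.5)/5-.5,155+(v+.5)/5-.5)
T=lambda u,v:(105+(u-400+.5)/5-.5,140+(v+.5)/5-.5)
print('spot scene',atz(ms,S(85,248),.040)); 
print('end top',atz(mt,T(775,171),.040),atz(mt,T(773,208),.040))
print('table',[atz(mt,T(*p),.03) for p in((784,152),(775,240))])
print('end scene',atz(ms,S(50,252),.04),atz(ms,S(57,270),.04),'table end scene',atz(ms,S(25,247),.03))
go(.5097,.3305,.0865,-4)
```

```text
[[ 98  99  98 100  98  97  95  91  97  94 102  95 105  98  95  95  93  92]
 [ 98  97  96  97  98  98  94  97  98 100  91  97  94 102  96  96  93  93]
 [ 97  94  95  97 100 104 107 104 100  97 100  94 105  95 100 100  92  92]
 [101 102 108 111 119 125 122 140 129 117 104  97  95 114 100  92  97  95]
 [116 121 122 125 130 128 151 215 200 151 120 107 108  97  97  95  98 100]
 [125 131 128 129 132 126 141 175 180 139 126 120  97  90 100 102 102  98]
 [114 130 128 131 129 131 133 138 139 130 125 129 112 105 105 104 104  97]
 [103 124 126 131 130 129 124 133 131 122 121 118 116  95  97 100 100  95]
 [ 93 105 120 131 135 126 122 117 114 106 101 100  91 104 100  94 100 106]
 [ 97  94 106 117 115 102 103  97  96  94  95  96 100  97 100  95  97 100]]
spot scene [0.50257201 0.2200801  0.04      ]
end top [0.50910974 0.18897732 0.04      ] [0.48509826 0.18913059 0.04      ]
table [array([0.52375655, 0.18547962, 0.03      ]), array([0.46626469, 0.18861506, 0.03      ])]
end scene [0.49606688 0.19685449 0.04      ] [0.51261997 0.19189471 0.04      ] table end scene [0.47641767 0.19087335 0.03      ]
shift [0.0011 0.001  0.0006] spin -0.1329696285782802 cur -4.132969628578278 pos [0.5086 0.3295 0.0871] t 9.35 F [ 0.25  0.25 -2.67] q6 0.4622277450590422
```

>>> servo_tool(moves="0.003 0 0 0 0; 0.003 0 0.001 0 0; 0.003 0 0.002 0 0; 0.003 0 0.002 0 0; 0.003 0 0.002 0 0; 0.003 0 0.002 0 0.012; 0.003 0 0.002 0 0.02; 0.003 0 0.002 0 0.03; 0.003 0 0.002 0 0.04; 0.003 0 0.002 0 0.04")

```text
time: 10.18
position: [0.5085, 0.3329, 0.0849]
tool_rot: [0.732, 0.682, 0.0, -0.0]
ft_force: [-0.1, -0.5, 0.1]
grip_width: 0.0309
grip_force: 0.0
```

>>> servo_tool(moves="0 0 0 0 0.04; 0 0 0 0 0.04; 0 0 -0.02 0 0.04; 0 0 -0.06 0 0.04; 0 0 -0.1 0 0.04; 0 0 -0.13 0 0.04; 0 0 -0.15 0 0.04; 0 0 -0.15 0 0.04; 0 0 -0.15 0 0.04")

```text
time: 10.93
position: [0.5091, 0.3328, 0.2364]
tool_rot: [0.732, 0.681, 0.001, 0.001]
ft_force: [0.2, -0.4, 0.3]
grip_width: 0.04
grip_force: 0.0
```

Run:
```python
from h import *
go(.501,.221,.235,-4);print(get_obs()['q'])
b=cams.camera('top');s=cams.camera('scene');cv2.imwrite('t5.png',b);cv2.imwrite('s5.png',s)
f5=lambda i,x,y:cv2.resize(i[y:y+60,x:x+80],(400,300),interpolation=cv2.INTER_CUBIC)
cv2.imwrite('pics/p5.png',cv2.convertScaleAbs(np.hstack([f5(s,315,155),f5(b,105,140)]),alpha=1.5))
ms=cams.camera_model('scene')
r=s[198:212,324:342].astype(float);k=np.clip(r[...,2]/r[...,1]-1.36,0,.6);Y,X=np.mgrid[198:212,324:342];p=((k*X).sum()/k.sum(),(k*Y).sum()/k.sum());print(p,atz(ms,p,.038))
s=cv2.imread('s4.png');r=s[198:212,324:342].astype(float);k=np.clip(r[...,2]/r[...,1]-1.36,0,.6);p=((k*X).sum()/k.sum(),(k*Y).sum()/k.sum());print(p,atz(ms,p,.038))
```

```text
shift [-0.1121 -0.0002  0.0012] spin -0.08678383534999057 cur -4.08678383534999 pos [0.5091 0.3328 0.2364] t 10.9333 F [ 0.23 -0.37  0.29] q6 0.46682070968148787
[ 3.95482606e-01  4.88459107e-01  1.46335894e+00 -3.27829880e-05
  1.18662126e+00  4.66820710e-01]
(np.float64(332.75386567576453), np.float64(204.60454560851866)) [0.50416167 0.22389328 0.038     ]
(np.float64(331.4924212429768), np.float64(204.3887017896331)) [0.50151277 0.22063735 0.038     ]
```

View pics/p5.png

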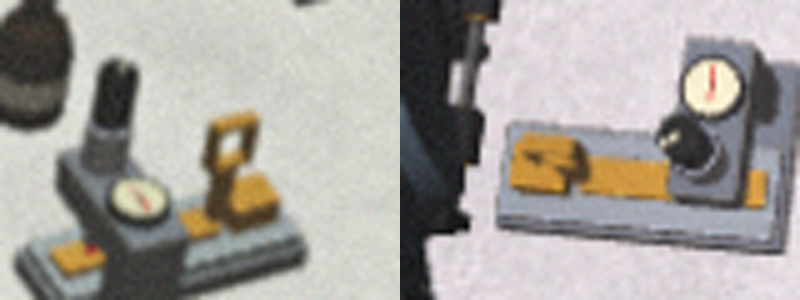

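>>> servo_tool(moves="-0.03 0 0 -7 0.05; -0.06 0 0 -14 0.05; -0.09 0 0 -21 0.05; -0.112 0 0 -28 0.05; -0.112 0 0 -35 0.05; -0.112 0 0 -42 0.05; -0.112 0 0 -49 0.05; -0.112 0 0 -56 0.05; -0.112 0 0 -63 0.05; -0.112 0 0 -70 0.05")

```text
time: 11.87
position: [0.4993, 0.2205, 0.2328]
tool_rot: [0.206, 0.979, -0.001, -0.002]
ft_force: [0.5, 0.2, -0.2]
grip_width: 0.0499
grip_force: 0.0
```

>>> servo_tool(moves="0 0 0 -7 0.05; 0 0 0 -14 0.05; 0 0 0 -21 0.05; 0 0 0 -28 0.05; 0 0 0 -35 0.05; 0 0 0 -42 0.05; 0 0 0 -49 0.05; 0 0 0 -56 0.05; 0 0 0 -63 0.05; 0 0 0 -70 0.05")

```text
time: 12.7
position: [0.4993, 0.2205, 0.2328]
tool_rot: [-0.393, 0.92, 0.0, -0.002]
ft_force: [-0.0, 0.1, 0.0]
grip_width: 0.0503
grip_force: 0.0
```

>>> servo_tool(moves="0 0 0 -5 0.05; 0 0 0 -5 0.05; 0 0 0 -5 0.05; 0 0 0 -5 0.05")

```text
time: 13.03
position: [0.5, 0.2207, 0.234]
tool_rot: [-0.429, 0.903, 0.0, -0.001]
ft_force: [0.3, 0.1, 0.1]
grip_width: 0.05
grip_force: 0.0
```

Run:
```python
from h import *
go(.501,.2215,.159)
m=cams.camera_model('wrist');w=cams.camera('wrist');np.savez('w6.npz',w=w,**m)
print(proj(m,[[.501,.2215,.191],[.514,.2215,.191],[.501,.2345,.191]]))
cv2.imwrite('pics/w6.png',cv2.convertScaleAbs(cv2.resize(w[128:384],(800,400),interpolation=cv2.INTER_CUBIC),alpha=1.3))
```

```text
shift [-0.0014 -0.0004  0.0749] spin None cur 140.79858722112294 pos [0.5    0.2207 0.234 ] t 13.0333 F [0.26 0.12 0.07] q6 -2.2462380529478865
[[256.15677902 215.35764661]
 [243.43634784 225.08289376]
 [266.50589383 227.23653764]]
```

View pics/w6.png

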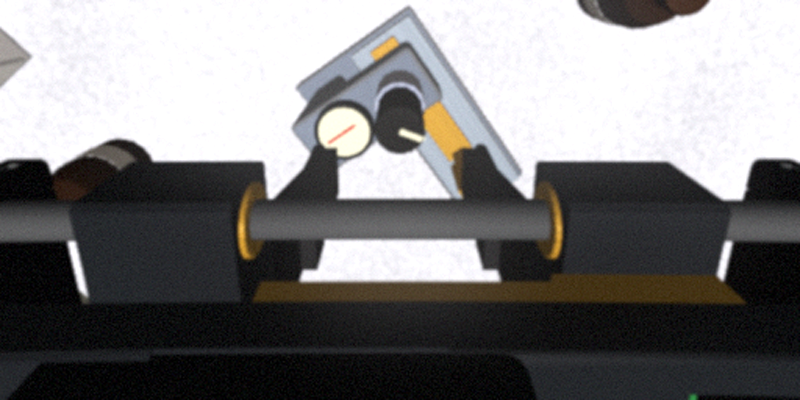

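Run:
```python
from h import *
m=dict(np.load('w6.npz'));w=m['w']
g=cv2.GaussianBlur(cv2.cvtColor(w,cv2.COLOR_BGR2GRAY),(3,3),0)
th=np.linspace(0,2*np.pi,40);best=[]
for x in np.arange(.49,.512,.001):
  for y in np.arange(.21,.234,.001):
    P=np.array([[x+.013*np.cos(t),y+.013*np.sin(t),z] for z in(.151,.191) for t in th])
    k=np.zeros(g.shape,np.uint8);cv2.fillConvexPoly(k,cv2.convexHull((proj(m,P)*16).astype(np.int32)),1,shift=4)
    r=cv2.dilate(k,np.ones((5,5)))-k
    best.append((g[r>0].clip(0,120).mean()-g[k>0].clip(0,120).mean(),x,y))
for b in sorted(best)[-4:]:print(b)
go(*sorted(best)[-1][1:],.159)
```

```text
(np.float64(50.8774154589372), np.float64(0.499), np.float64(0.219))
(np.float64(51.022501771793046), np.float64(0.5), np.float64(0.22))
(np.float64(52.34500067150148), np.float64(0.5), np.float64(0.218))
(np.float64(52.80794930875577), np.float64(0.5), np.float64(0.219))
shift [ 0.0013 -0.0011  0.0752] spin None cur 140.82270864027004 pos [0.5001 0.2208 0.2342] t 13.0833 F [ 0.53 -0.43  0.39] q6 -2.2466253440485935
```

>>> servo_tool(moves="0.001 -0.001 0.03 0 0.05; 0.001 -0.001 0.055 0 0.05; 0.001 -0.001 0.074 0 0.05; 0.001 -0.001 0.074 0 0.04; 0.001 -0.001 0.074 0 0.0; 0.001 -0.001 0.074 0 0.0; 0.001 -0.001 0.074 0 0.0; 0.001 -0.001 0.074 0 0.0; 0.001 -0.001 0.074 0 0.0; 0.001 -0.001 0.074 0 0.0", grip_force=35)

```text
time: 13.92
position: [0.5005, 0.2207, 0.1625]
tool_rot: [-0.429, 0.903, 0.001, 0.001]
ft_force: [-2.9, 5.4, 5.3]
grip_width: 0.0254
grip_force: 35.0
```

Run:
```python
from h import *
go(.5,.2195,.16);o=get_obs();print(o['grip_width'],o['grip_force'],o['moment'])
```

```text
shift [ 0.0013 -0.0004  0.0025] spin None cur 140.86464841731868 pos [0.5005 0.2207 0.1625] t 13.9167 F [-2.95  5.42  5.29] q6 -2.25053099234601
0.025350069099698787 34.99633939471096 [ 0.80489219  0.68988463 -0.09795817]
```

>>> servo_tool(moves="0 0.001 0 0 0; 0 0.001 0 0 0; 0 0.001 0 6 0; 0 0.001 0 13 0; 0 0.001 0 20 0; 0 0.001 0 27 0; 0 0.001 0 34 0; 0 0.001 0 41 0; 0 0.001 0 48 0; 0 0.001 0 55 0")

```text
time: 14.75
position: [0.5008, 0.2198, 0.1625]
tool_rot: [0.038, 0.999, -0.0, 0.001]
ft_force: [-1.5, 0.9, 6.1]
grip_width: 0.0248
grip_force: 35.0
```

Run:
```python
from h import *
go(.5,.2195,.16);o=get_obs();print(o['grip_width'],o['grip_force'],o['moment'])
```

```text
shift [ 0.0008 -0.0004  0.0025] spin None cur 85.62094114166126 pos [0.5008 0.2198 0.1625] t 14.75 F [-1.49  0.89  6.06] q6 -1.2835419513882071
0.024783463620780218 34.98433643952012 [0.0507923  0.29125779 0.06929278]
```

>>> servo_tool(moves="0 0 -0.001 7 0; 0 0 -0.001 14 0; 0 0 -0.001 21 0; 0 0 -0.001 28 0; 0 0 -0.001 35 0; 0 0 -0.001 42 0; 0 0 -0.001 49 0; 0 0 -0.001 56 0; 0 0 -0.001 63 0; 0 0 -0.001 70 0")

```text
time: 15.58
position: [0.4998, 0.2189, 0.1625]
tool_rot: [0.604, 0.797, -0.001, 0.001]
ft_force: [-1.2, -2.0, 3.7]
grip_width: 0.0249
grip_force: 35.0
```

Run:
```python
from h import *
go(.5,.2195,.16);o=get_obs();print(o['grip_width'],o['grip_force'],o['moment'])
```

```text
shift [0.0005 0.0003 0.0025] spin None cur 15.638232706836636 pos [0.4998 0.2189 0.1625] t 15.5833 F [-1.15 -2.03  3.68] q6 -0.06185363820131263
0.024940005944370045 34.98466903343797 [-0.4254842   0.44999675  0.06259389]
```

>>> servo_tool(moves="0 0 0 7 0; 0 0 0 14 0; 0 0 0 21 0; 0 0 0 28 0; 0 0 0 35 0; 0 0 0 42 0; 0 0 0 49 0; 0 0 0 56 0; 0 0 0 63 0; 0 0 0 70 0")

```text
time: 16.42
position: [0.4986, 0.2194, 0.1625]
tool_rot: [0.952, 0.306, -0.001, 0.0]
ft_force: [-4.0, 0.1, 4.3]
grip_width: 0.025
grip_force: 35.0
```

Run:
```python
from h import *
go(.5,.2195,.16);o=get_obs();print(o['grip_width'],o['grip_force'],o['moment'])
```

```text
shift [0.0012 0.0007 0.0025] spin None cur -54.37843826152454 pos [0.4986 0.2194 0.1625] t 16.4167 F [-4.05  0.14  4.28] q6 1.1597324863646694
0.02501161286904161 34.985514166764915 [-0.01158028  0.86643314  0.11282744]
```

>>> servo_tool(moves="0 0 0 6 0; 0 0 0 12 0; 0 0 0 18 0; 0 0 0 24 0; 0 0 0 30 0; 0 0 0 36 0; 0 0 0 42 0; 0 0 0 48 0; 0 0 0 54 0; 0 0 0 60 0")

```text
time: 17.25
position: [0.4986, 0.2204, 0.1625]
tool_rot: [0.977, -0.211, -0.001, 0.0]
ft_force: [-4.7, 2.9, 4.1]
grip_width: 0.0251
grip_force: 35.0
```

Run:
```python
from h import *
go(.5,.2195,.16);o=get_obs();print(o['grip_width'],o['grip_force'],o['moment'])
```

```text
shift [0.0016 0.0003 0.0025] spin None cur -114.36084319281105 pos [0.4986 0.2204 0.1625] t 17.25 F [-4.7   2.86  4.14] q6 2.2060675302471746
0.025107758627146405 34.98722649179399 [0.53940716 0.82495959 0.08208726]
```

>>> servo_tool(moves="0 0 0 0 0.01; 0 0 0 0 0.03; 0 0 0 0 0.05; 0 0 0 0 0.05; 0 0 0 0 0.05; 0 0 -0.02 0 0.05; 0 0 -0.05 0 0.05; 0 0 -0.08 0 0.05; 0 0 -0.09 0 0.05; 0 0 -0.09 0 0.05")

```text
time: 18.08
position: [0.5023, 0.2203, 0.255]
tool_rot: [0.978, -0.208, 0.004, -0.001]
ft_force: [0.4, 0.0, -0.4]
grip_width: 0.0502
grip_force: 0.0
```

Run:
```python
from h import *
go(.5,.2195,.16)
b=cams.camera('top');s=cams.camera('scene')
f5=lambda i,x,y:cv2.resize(i[y:y+60,x:x+80],(400,300),interpolation=cv2.INTER_CUBIC)
cv2.imwrite('pics/p7.png',cv2.convertScaleAbs(np.hstack([f5(s,315,155),f5(b,105,140)]),alpha=1.5))
```

```text
shift [-0.0024  0.0021  0.0949] spin None cur -114.06132057784657 pos [0.5023 0.2203 0.255 ] t 18.0833 F [ 0.43  0.02 -0.38] q6 2.2007893089351107
```

View pics/p7.png

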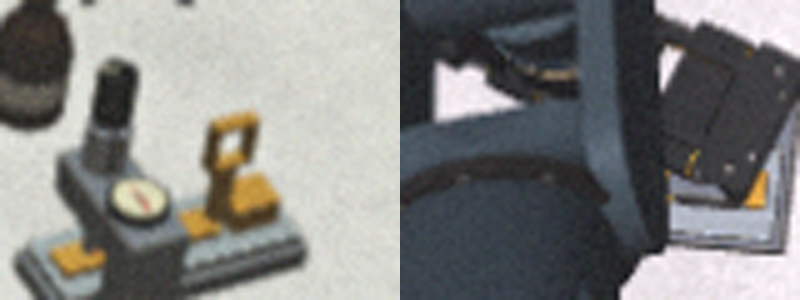

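```bash
python3 -c "
from rig import job
print(job.hand_in())"
```

```text
the job is handed in; nothing more can be done
None
```

I've handed the job in: the brass bracket lies on the gauge table with its red spot under the spindle. I turned the cap about 255° clockwise and let go, but the hand-in gave no verdict, and I inferred the clamping and cap slip from the torque rise and the spindle covering the spot.

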